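# Fill the seasoning caddy for the dinner table

### The arm

A 6-joint arm with a two-finger parallel gripper is mounted at the origin on a cart in front of the work surface, level with it; the furniture and walls round the work are solid. World frame = base frame: x ahead of the robot, y to its left, z up, the work surface at z = 0. Lengths are in m, angles in rad, forces in N, time in s.
With the tool pointing down it reaches from about 0.35 to 0.775 m from the base axis. Payload 7.3 kg.
Tool frame: the origin (TCP) lies between the finger pads; the fingertips stand 17 mm ahead of it and the grasp point (between the pads) lies 2 mm behind it; z points along the fingers, y is the direction in which the jaws open and shut (so a half turn about z gives the same grasp; the last joint's range is limited). The gripper opens to 92 mm and grips with 3 to 60 N. Pads are 19 mm wide; open, the fingers measure 130 mm over their backs; the gripper's body (75 mm by 190 mm) begins 47 mm behind the grasp point.
Start: joints at [-1.32, 0.342, 1.524, -0, 1.275, -0.146], TCP at [0.203, -0.484, 0.244] pointing down, gripper open.
Joint ranges: [-2.53, 2.53], [-0.77, 2.02], [0.04, 2.7], [-1, 4.14], [0.28, 2.66], [-3.11, 3.11]. Speed limits (rad/s): [2.57, 2.57, 3.14, 3.14, 3.14, 3.14].

### API

Orientations are given as [roll, pitch, yaw] about the fixed x, y, z axes, in that order (R = Rz(yaw) Ry(pitch) Rx(roll)).
In Python, from cell import sensors, vision, hand_in gives the robot as it stands.
- The arm moves only by the tool step_arm, never from a script. Its argument "series" is a list of rows, each a list of 5 numbers: the opening, from 0 (shut) to 1 (fully open), then the shift along the world's x, y, z each as a share of 25 mm, from -1 to 1, then the turn about the world's z as a share of 0.08 rad, from -1 to 1. A call has 1 to 12 rows; each row shifts and turns the commanded pose from where the row before left it; what a row does not reach is not made up. A row lasts 1/10 s, in which the tool goes at most 50 mm and 8.59 degrees, less where a joint would pass 70% of its speed; a pose out of reach is approached as far as the arm can. A call with a number of a shift or a turn outside -1 to 1 is refused whole. A call with a gripper value outside its range is refused whole. The fingers move at their own pace and stop on an object; "squeeze" is the grip in N (left out, the last holds). Time passes only in rows, so rows that do not move let the fingers close. It gives the time, the measured TCP pose, the force and the opening at its end, in the units of the state.
- sensors.observe(): the state, without advancing time (a new reading comes with each control period).
- vision.read_camera(name): name is "side" or "top"; returns a dict with "pixels" (384x512x3 uint8, blue, green, red), "range_z" (384x512 float32, m along the optical axis (not along the pixel's ray), 0 where there is no reading), "camera_matrix" (3x3 intrinsics, pixels), "pose" (4x4, takes a point from camera to world coordinates). Camera axes: x right, y down, z forward; pixel columns grow to the right and rows downward; lengths in m; the calibration is good to about 2 mm. A picture is of the moment at which its call begins.
- hand_in(): hands the job in, once; it reports no verdict.
The state is a dict: "time": time; "qpos": joint angles; "qvel": joint speeds; "joint_efforts": joint torques, N m; "tool_pos": TCP position; "tool_rot": TCP orientation; "contact_force": force on the tool from outside, world axes, zero at the start; "torque": the same for the moment, N m; "opening": finger opening in m.
Only numpy, scipy, OpenCV 4.12 (cv2) and the standard library are available. Lean on these libraries where they do the work, as an engineer would, in place of code of your own. Each camera call takes 0.05 s, during which the arm holds its last target.

### The job

Gather the shaker and the two slim jars into the wooden caddy, each standing upright in its own compartment and stepping up in height towards the carrying bar: the tall slim jar next to the bar, the short slim jar in the middle, the shaker at the other end. The two stout jars and the pepper mill do not belong in it: leave them standing where they are. The jars are glass, so set everything down gently.

Things in the scene. Friction and masses are not known exactly. Their poses are not given: they have to be found in the camera images.
- caddy: wooden caddy, heavy and fixed where it stands: three square compartments in a row along its x axis; 252 x 88 mm, floor 8 mm thick, all walls 6 mm thick with tops 36 mm above the worktop; at its +x end (away from the robot) two 10 mm thick posts carry a round bar along its y axis, bar top 94 mm above the worktop, bar axis 129 mm from the caddy's centre. Origin: centre of the underside. Compartment centres at x = +82, 0 and -82 mm
- bar_cell (a point): centre of the floor (top face, 8 mm above the worktop) of the compartment next to the carrying bar, for the tall slim jar; 76 x 76 mm inside; axes as the caddy's
- middle_cell (a point): centre of the floor (top face, 8 mm above the worktop) of the middle compartment, for the short slim jar; 76 x 76 mm inside; axes as the caddy's
- open_cell (a point): centre of the floor (top face, 8 mm above the worktop) of the compartment farthest from the carrying bar, for the shaker; 76 x 76 mm inside; axes as the caddy's
- tall_jar_center (a point): tall slim round glass jar with a screw lid, full, 60 mm across, 138 mm tall, 0.39 kg, solid for grasping up to 129 mm above its base; this point is its centre, 69 mm above its base; z along its axis
- short_jar_center (a point): short slim round glass jar with a screw lid, full, 60 mm across, 105 mm tall, 0.33 kg, solid for grasping up to 98 mm above its base; this point is its centre, 52.5 mm above its base; z along its axis
- shaker_center (a point): small glass shaker with a domed metal top, the narrowest thing of the set: 44 mm across up to 66 mm above its base, dome about 34 mm across above that, 90 mm tall, 0.1 kg; this point is its centre, 45 mm above its base; z along its axis
- stout_jar_a_center (a point): stout round glass jar with a screw lid, 73 mm across, 118 mm tall, stays where it is; this point is its centre, 59 mm above its base. (Beyond the jars: wall cabinets hang from 350 mm up, their front about 675 mm ahead of the robot's base; a microwave stands at the back left, its front about 570 mm ahead of the base, its near side about 270 mm to the left.)
- stout_jar_b_center (a point): stout round glass jar with a screw lid, 73 mm across, 105 mm tall, stays where it is; this point is its centre, 52.5 mm above its base
- pepper_mill_center (a point): turned wooden pepper mill, 58 mm across, 170 mm tall, stays where it is; this point is its centre, 85 mm above its base. (A garlic bulb, 48 mm across and 48 mm tall, not listed, also stands on the worktop at about the same spacing as the jars, which is 95 mm or more between centres.)
Things that resemble listed ones, but are neither listed nor needed, are in the scene too. Leave any orange or turquoise look-alike of the part that bears short_jar_center alone.

How it is judged:
By the outcome, as a careful person would: the job done as asked, in the order asked, and still so for the second after the job is handed in, with the robot touching nothing.
It also fails if it takes over 88 s, if anything falls off the work surface, if the arm or the gripper's body presses on something with over 40 N, if the wrist force passes 120 N, or if a joint passes its speed limit or range.

## Working session

There is one attempt and no reset: what is moved stays moved. The work goes in short steps, Python scripts to look and compute and a tool call to move; the robot and the scene stay as the last step left them, time stands still between calls to the robot, and variables do not carry over. Pictures are saved under pics/ and viewed, and the job is handed in when it is done.

Besides the shell and the picture viewer there is one more tool, called after "Call:" by a JSON object that holds its "op" and its "data", one argument or row to a line. step_arm: Moves the arm, as the interface text tells. Its arguments: {"type":"object","properties":{"series":{"type":"array","items":{"type":"array","items":{"type":"number","minimum":-1,"maximum":1}}},"squeeze":{"type":"number"}},"required":["series"]}

```bash
mkdir -p pics; cat > h.py <<'E'
import numpy as np, cv2
from cell import sensors, vision
def shot(name,tag):
    d=vision.read_camera(name); np.savez('%s_%s.npz'%(name,tag),**d)
    cv2.imwrite('pics/%s_%s.png'%(name,tag),cv2.resize(d['pixels'],(768,576),interpolation=cv2.INTER_CUBIC)); return d
def pts(d):
    z=d['range_z'];K=d['camera_matrix'];v,u=np.mgrid[:z.shape[0],:z.shape[1]]
    P=np.stack([(u-K[0,2])/K[0,0]*z,(v-K[1,2])/K[1,1]*z,z,np.ones_like(z)],-1)@d['pose'].T
    P=P[...,:3].copy();P[z==0]=np.nan;return P
E
python3 - <<'E'
from h import *
for n in('top','side'):
    d=shot(n,'0');print(n,d['pose'].round(3).tolist(),d['camera_matrix'].tolist())
print(sensors.observe())
E
```

```text
top [[0.027, -0.995, 0.095, 0.414], [-1.0, -0.028, -0.011, 0.034], [0.014, -0.095, -0.995, 1.214], [0.0, 0.0, 0.0, 1.0]] [[400.6945545803467, 0.0, 251.74653767472086], [0.0, 400.6945545803467, 191.42194803866434], [0.0, 0.0, 1.0]]
side [[-0.997, -0.069, 0.038, 0.448], [-0.079, 0.876, -0.475, 0.62], [-0.0, -0.476, -0.879, 1.186], [0.0, 0.0, 0.0, 1.0]] [[437.03056987222516, 0.0, 256.1485962084], [0.0, 437.03056987222516, 191.78007307269002], [0.0, 0.0, 1.0]]
{'time': 0.1, 'qpos': array([-1.32002427e+00,  3.42661814e-01,  1.52491360e+00,  3.52388793e-06,
        1.27539521e+00, -1.46037004e-01]), 'qvel': array([-0.00137242, -0.00094817, -0.00200967,  0.00046569, -0.00021955,
       -0.00024853]), 'joint_efforts': array([ 1.39038126e-03, -4.32003307e+01, -2.44694817e+01,  7.19160866e-02,
        5.26016636e-02, -4.74628132e-05]), 'tool_pos': array([ 0.20282015, -0.48387753,  0.24311265]), 'tool_rot': array([-3.14022985e+00, -2.03853445e-04,  3.96807897e-01]), 'contact_force': array([-0.09834465,  0.30166773,  0.07361383]), 'torque': array([ 0.02479418, -0.01271194, -0.02906129]), 'opening': 0.09140861222811249}
```

View pics/top_0.png

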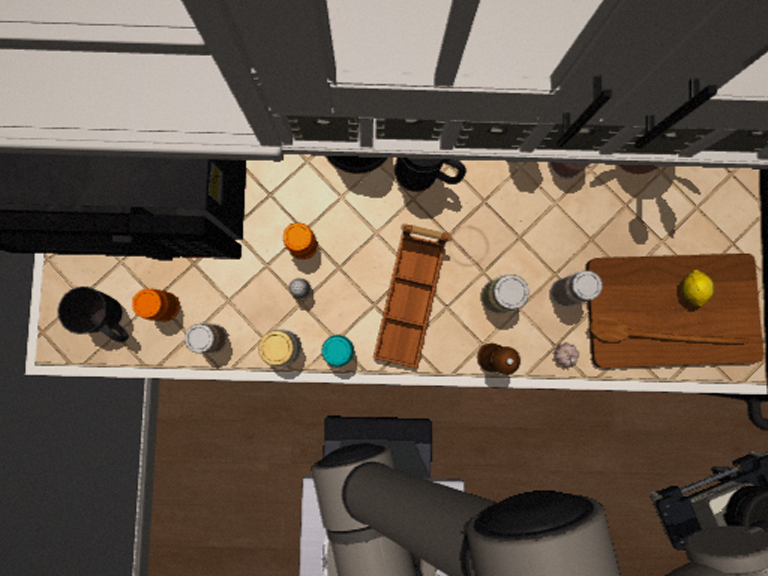

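View pics/side_0.png

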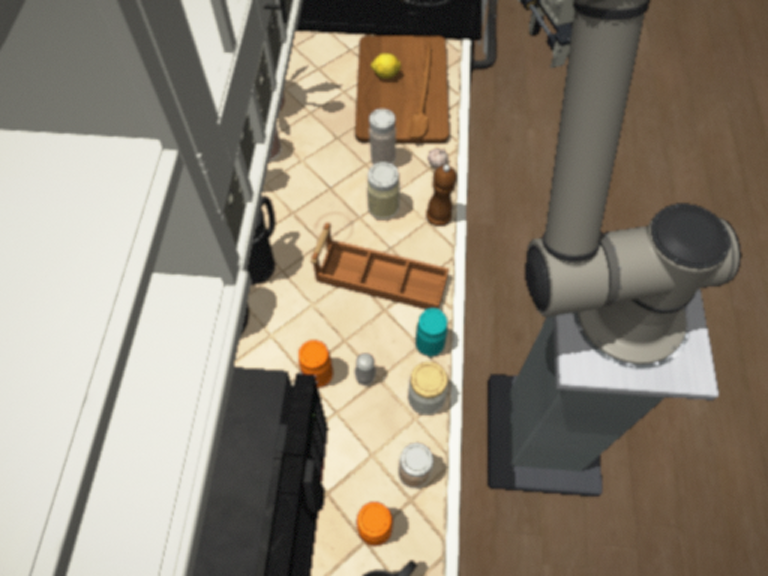

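The top view shows the caddy at about (410,297) with its bar at the top, and a grey shaker at (300,288). White-lidded jars are at (203,338), (510,292) and (583,287). There is a yellow lid at (278,348), orange and teal look-alikes, the mill at (500,360) and the garlic at (567,355). Next I'll measure positions, heights and diameters.

```bash
python3 - <<'E'
from h import *
d=dict(np.load('top_0.npz'));P=pts(d)
d2=dict(np.load('side_0.npz'));Q=pts(d2)
z=P[...,2]
# worktop check
f=P[(abs(z)<.02)&(P[...,0]>.3)&(P[...,0]<.6)&(abs(P[...,1])<.5)];print('worktop z',np.median(f[:,2]))
f=Q[(abs(Q[...,2])<.02)&(Q[...,0]>.3)&(Q[...,0]<.6)];print('worktop z side',np.median(f[:,2]))
for n,(u,v) in dict(white1=(203,335),whitemid=(512,290),whiteR=(586,285),yellow=(277,346),teal=(338,350),orL=(147,302),orT=(298,237),shaker=(300,287),mill=(508,362),garlic=(567,355)).items():
    c=P[int(v/1.5),int(u/1.5)]
    out=[n,c.round(3).tolist()]
    for nm,W in(('T',P),('S',Q)):
        m=(np.hypot(W[...,0]-c[0],W[...,1]-c[1])<.05)&(abs(W[...,2]-c[2])<.006)
        w=W[m]
        if len(w)>5:
            (cx,cy),r=cv2.minEnclosingCircle(w[:,:2].astype(np.float32))
            mn=(w[:,:2].max(0)+w[:,:2].min(0))/2
            out+= [nm,len(w),'ctr',np.round([cx,cy],4).tolist(),'bb',mn.round(4).tolist(),'dia',round(2*r,4),'z',round(float(np.median(w[:,2])),4)]
    print(*out)
# side cloud of bodies: percentiles of radius for each at mid height
for W,nm in((P,'T'),(Q,'S')):
    m=(W[...,2]>.026)&(W[...,2]<.042)&(W[...,0]>.28)&(W[...,0]<.62)&(W[...,1]>-.12)&(W[...,1]<.12)
    w=W[m];print(nm,len(w),cv2.minAreaRect(w[:,:2].astype(np.float32)))
    m=(W[...,2]>.075)&(W[...,2]<.11)&(W[...,0]>.4)&(W[...,0]<.6)&(W[...,1]>-.12)&(W[...,1]<.12)
    w=W[m];print('bar',len(w),w.mean(0),w[:,:].max(0),w.min(0))
E
python3 - <<'E'
import cv2
for n,s in(('pics/top_0.png',(180,160,650,390)),):
    i=cv2.imread(n)
    cv2.imwrite('pics/c1.png',cv2.resize(i[270:390,120:400],(800,343),interpolation=cv2.INTER_CUBIC))
    cv2.imwrite('pics/c2.png',cv2.resize(i[200:390,360:640],(800,543),interpolation=cv2.INTER_CUBIC))
E
```

```text
worktop z -0.00019932365818331466
worktop z side 0.0009484374301129694
white1 [0.423, 0.34, 0.106] T 295 ctr [0.4171, 0.3479] bb [0.416, 0.3475] dia 0.0552 z 0.1037 S 379 ctr [0.4159, 0.3484] bb [0.4168, 0.3485] dia 0.0554 z 0.1046
whitemid [0.52, -0.223, 0.122] T 293 ctr [0.5174, -0.2227] bb [0.5177, -0.2216] dia 0.0643 z 0.1177 S 214 ctr [0.5191, -0.2208] bb [0.5181, -0.2206] dia 0.0668 z 0.1183
whiteR [0.531, -0.355, 0.131] T 218 ctr [0.531, -0.3548] bb [0.5311, -0.3542] dia 0.0543 z 0.1356 S 119 ctr [0.5286, -0.3539] bb [0.5289, -0.3547] dia 0.0565 z 0.1353
yellow [0.407, 0.205, 0.105] T 439 ctr [0.4028, 0.2066] bb [0.4033, 0.2066] dia 0.065 z 0.1037 S 461 ctr [0.4034, 0.2076] bb [0.4025, 0.208] dia 0.066 z 0.1045
teal [0.402, 0.092, 0.099] T 228 ctr [0.4008, 0.0951] bb [0.4008, 0.095] dia 0.0538 z 0.1029 S 185 ctr [0.4002, 0.0951] bb [0.4004, 0.0952] dia 0.0562 z 0.1028
orL [0.481, 0.446, 0.104] T 307 ctr [0.4776, 0.4477] bb [0.4781, 0.4473] dia 0.0554 z 0.1035 S 429 ctr [0.4777, 0.4484] bb [0.478, 0.4486] dia 0.0546 z 0.1046
orT [0.609, 0.175, 0.102] T 287 ctr [0.6108, 0.1749] 
[... 342 characters left out ...]
0.0103 z 0.1687 S 16 ctr [0.3954, -0.2051] bb [0.3946, -0.2059] dia 0.0187 z 0.1671
garlic [0.405, -0.351, 0.041] T 53 ctr [0.404, -0.3537] bb [0.4048, -0.3545] dia 0.0318 z 0.0381 S 36 ctr [0.4094, -0.3506] bb [0.4041, -0.3508] dia 0.0389 z 0.0379
T 535 ((0.506994903087616, -0.01631791889667511), (0.13842958211898804, 0.25110921263694763), 77.98821258544922)
bar 170 [0.41302143 0.09376492 0.10119484] [0.43009403 0.11990284 0.10927789] [0.40000575 0.06805872 0.07577899]
S 667 ((0.4957084059715271, 0.008375696837902069), (0.18279311060905457, 0.2825135290622711), 77.97764587402344)
bar 181 [0.41382142 0.09922733 0.10015173] [0.42880366 0.11988503 0.10951599] [0.40026275 0.06756718 0.0754781 ]
```

View pics/c2.png

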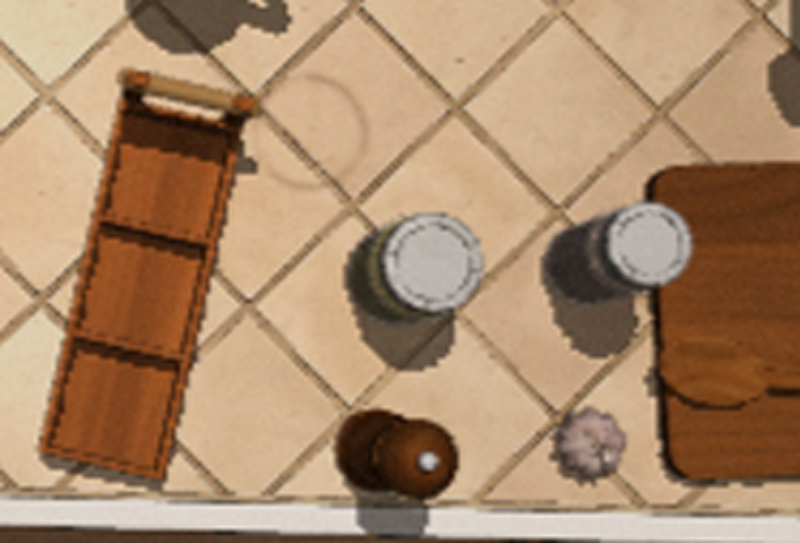

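View pics/c1.png

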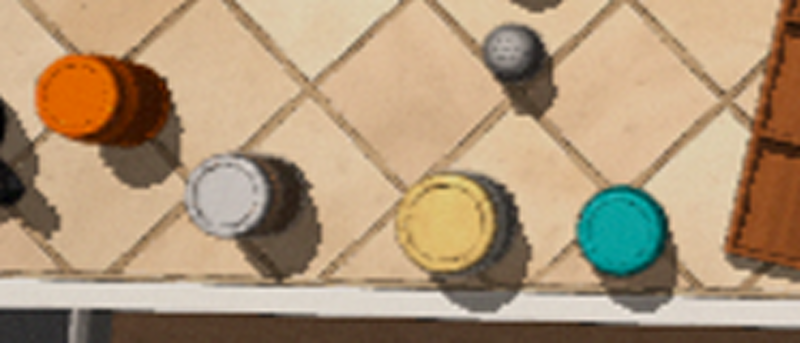

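Sizes match: short jar at (203,338), tall jar at (583,287), stout jars yellow and mid-white. Next is the caddy pose.

```bash
python3 - <<'E'
from h import *
for n in('top','side'):
    P=pts(dict(np.load(n+'_0.npz')))
    x,y,z=P[...,0],P[...,1],P[...,2]
    for lo,hi in((.0055,.11),(.030,.042),(.075,.11)):
        m=(z>lo)&(z<hi)&(x>.36)&(x<.68)&(y>-.16)&(y<.055)
        k,l,st,ce=cv2.connectedComponentsWithStats(m.astype(np.uint8),connectivity=8)
        if lo<.02:
            i=1+np.argmax(st[1:,4]);w=P[l==i]
        else: w=P[m]
        print(n,lo,len(w),cv2.minAreaRect(w[:,:2].astype(np.float32)),w.mean(0).round(4), w[:,2].max().round(4))
        if lo>.07: print(w[np.argsort(w[:,1])][::5].round(3).tolist())
E
```

```text
top 0.0055 2446 ((0.5057473182678223, -0.04172622412443161), (0.09661921113729477, 0.26419585943222046), 78.66844940185547) [ 0.5122 -0.0435  0.0214] 0.1001
top 0.03 561 ((0.502744734287262, -0.0408770814538002), (0.08811632543802261, 0.25262802839279175), 78.30668640136719) [ 0.5019 -0.0404  0.0353] 0.0416
top 0.075 167 ((0.6283870339393616, -0.06630226969718933), (0.09661921113729477, 0.014040147885680199), 78.66844940185547) [ 0.6275 -0.0664  0.0923] 0.1001
[[0.617, -0.113, 0.089], [0.623, -0.11, 0.09], [0.617, -0.107, 0.091], [0.619, -0.104, 0.096], [0.62, -0.102, 0.091], [0.619, -0.098, 0.094], [0.619, -0.096, 0.094], [0.619, -0.093, 0.092], [0.619, -0.09, 0.09], [0.619, -0.088, 0.09], [0.623, -0.085, 0.087], [0.625, -0.082, 0.09], [0.622, -0.079, 0.088], [0.633, -0.076, 0.09], [0.622, -0.074, 0.087], [0.622, -0.071, 0.089], [0.622, -0.068, 0.089], [0.622, -0.065, 0.089], [0.627, -0.062, 0.092], [0.627, -0.059, 0.09], [0.624, -0.056, 0.089], [0.624, -0.053, 0.09], [0.639, -0.05, 0.088], [0.627, -0.048, 0.088], [0.626, -0.045, 0.091], [0.626, -0.042, 0.09], [0.63, -0.039, 0.089],
[... 595 characters left out ...]
) [ 0.6277 -0.0626  0.0923] 0.1012
[[0.619, -0.112, 0.091], [0.618, -0.107, 0.094], [0.621, -0.105, 0.091], [0.623, -0.101, 0.097], [0.625, -0.096, 0.098], [0.622, -0.093, 0.097], [0.624, -0.09, 0.096], [0.621, -0.086, 0.092], [0.618, -0.082, 0.087], [0.623, -0.079, 0.093], [0.626, -0.076, 0.096], [0.623, -0.072, 0.091], [0.634, -0.067, 0.093], [0.631, -0.065, 0.091], [0.627, -0.061, 0.097], [0.636, -0.057, 0.091], [0.629, -0.054, 0.092], [0.637, -0.049, 0.094], [0.628, -0.047, 0.092], [0.631, -0.043, 0.093], [0.63, -0.04, 0.093], [0.632, -0.035, 0.1], [0.635, -0.032, 0.093], [0.638, -0.03, 0.097], [0.637, -0.026, 0.092], [0.633, -0.024, 0.078], [0.638, -0.022, 0.086], [0.64, -0.021, 0.088]]
```

Caddy centre is (0.503, -0.0405), yaw -0.203. The fitted 252.6 x 88.1 mm agrees with the given size, so the cells are bar (.583,-.057), middle (.503,-.0405) and open (.423,-.024). I'll take the tall jar at (.530,-.3545) first.

Call:
{"op": "step_arm", "data": {
  "series": [
    [1, 0.9, 0.36, 0, -0.5],
    [1, 0.93, 0.37, 0, -0.54],
    [1, 0.93, 0.37, 0, -0.54],
    [1, 0.93, 0.37, 0, -0.54],
    [1, 0.93, 0.37, 0, -0.54],
    [1, 0.93, 0.37, 0, -0.54],
    [1, 0.93, 0.37, 0, -0.54],
    [1, 0.93, 0.37, 0, -0.54],
    [1, 0.93, 0.37, 0, -0.54],
    [1, 0.93, 0.37, 0, -0.54],
    [1, 0.93, 0.37, 0, -0.54],
    [1, 0.93, 0.37, 0, -0.54]
  ],
  "squeeze": 30
}}

```text
time: 1.3
tool_pos: [0.4819, -0.3728, 0.2432]
tool_rot: [-3.141, 0.001, -0.12]
contact_force: [-0.4, -1.0, -1.0]
opening: 0.0918
```

Call:
{"op": "step_arm", "data": {
  "series": [
    [1, 0.65, 0.25, 0, -0.35],
    [1, 0.65, 0.25, 0, -0.35],
    [1, 0.62, 0.23, 0, -0.34],
    [1, 0, 0, 0, 0],
    [1, 0, 0, 0, 0]
  ]
}}

```text
time: 1.8
tool_pos: [0.5287, -0.3551, 0.2431]
tool_rot: [-3.141, 0.001, -0.2]
contact_force: [0.5, 0.1, 0.1]
opening: 0.0919
```

```bash
python3 - <<'E'
from h import *
shot('side','1')
print(sensors.observe()['qpos'].round(3))
E
```

```text
[-7.120e-01  5.530e-01  1.185e+00 -1.000e-03  1.404e+00  1.060e+00]
```

View pics/side_1.png

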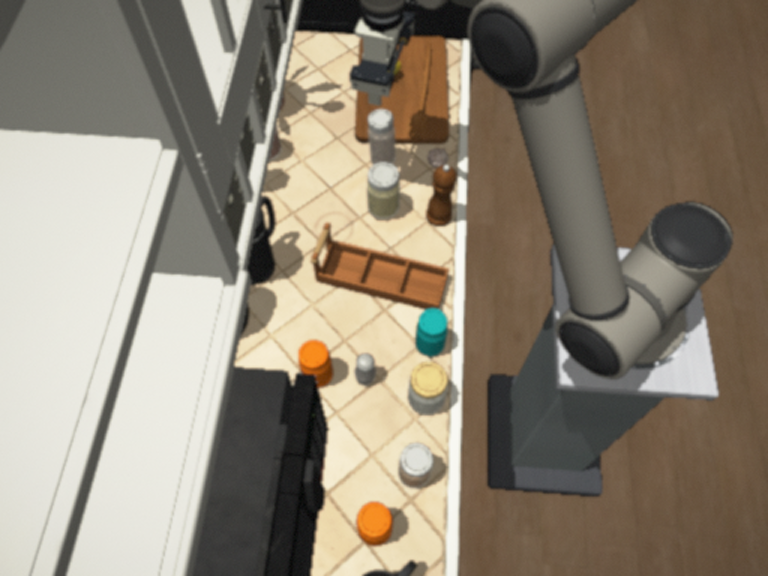

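The gripper hangs above the tall jar (jar lid at about (380,118)), and everything else is still in place. Descending.

Call:
{"op": "step_arm", "data": {
  "series": [
    [1, 0.05, 0.02, -0.8, 0],
    [1, 0, 0, -0.8, 0],
    [1, 0, 0, -0.8, 0],
    [1, 0, 0, -0.8, 0],
    [1, 0, 0, -0.8, 0],
    [1, 0, 0, -0.7, 0],
    [1, 0, 0, -0.5, 0],
    [1, 0, 0, -0.4, 0],
    [1, 0, 0, 0, 0],
    [0.5, 0, 0, 0, 0],
    [0.5, 0, 0, 0, 0],
    [0.5, 0, 0, 0, 0]
  ]
}}

```text
time: 3.05
tool_pos: [0.5308, -0.355, 0.1046]
tool_rot: [3.141, -0.001, -0.201]
contact_force: [-0.6, 0.6, 0.1]
opening: 0.0729
```

Call:
{"op": "step_arm", "data": {
  "series": [
    [0.4, 0, 0, 0, 0],
    [0.4, 0, 0, 0, 0],
    [0.4, 0, 0, 0, 0],
    [0.4, 0, 0, 0, 0],
    [0.4, 0, 0, 0, 0],
    [0.4, 0, 0, 0, 0],
    [0.4, 0, 0, 0, 0]
  ]
}}

```text
time: 3.75
tool_pos: [0.5306, -0.355, 0.1041]
tool_rot: [3.141, -0.001, -0.202]
contact_force: [-0.1, -1.9, 4.2]
opening: 0.0582
```

Call:
{"op": "step_arm", "data": {
  "series": [
    [0, 0, 0, 0, 0],
    [0, 0, 0, 0, 0],
    [0, 0, 0, 0.3, 0],
    [0, 0, 0, 0.6, 0],
    [0, 0, 0, 0.8, 0],
    [0, 0, 0, 0.8, 0],
    [0, 0, 0, 0.8, 0],
    [0, 0, 0, 0.8, 0],
    [0, 0, 0, 0.8, 0],
    [0, 0, 0, 0.6, 0],
    [0, 0, 0, 0.4, 0],
    [0, 0, 0, 0, 0]
  ]
}}

```text
time: 4.95
tool_pos: [0.5306, -0.3546, 0.252]
tool_rot: [3.141, -0.001, -0.201]
contact_force: [-0.2, -0.0, -3.1]
opening: 0.058
```

```bash
python3 - <<'E'
from h import *
shot('side','2')
s=sensors.observe();print(s['qpos'].round(3),s['contact_force'],s['opening'],s['tool_pos'])
E
```

```text
[-0.709  0.551  1.169  0.     1.423  1.063] [-0.12486939  0.19755414 -3.04332374] 0.0580482406289573 [ 0.53030095 -0.3544415   0.25084835]
```

View pics/side_2.png

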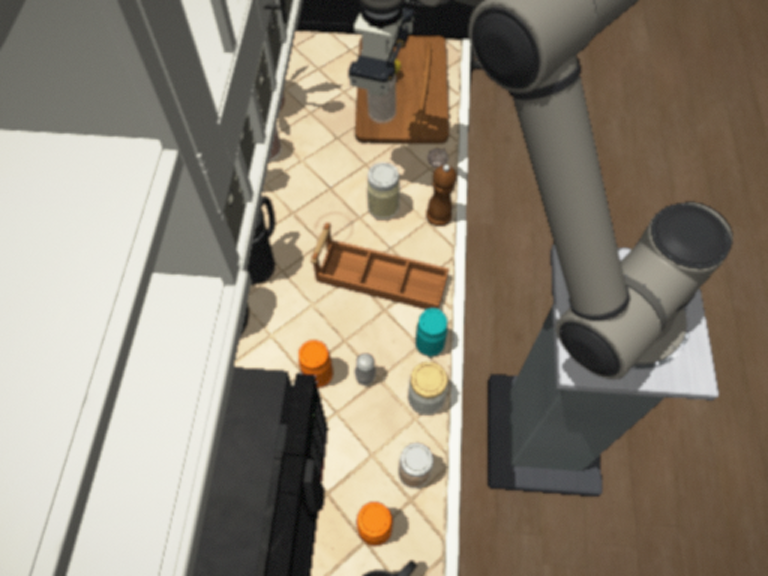

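The tall jar is held upright at about (383,100), with roughly -3 N of load. Carrying it over stout jar A with its base at about 147 mm.

Call:
{"op": "step_arm", "data": {
  "series": [
    [0, 0.06, 0.3, 0, 0],
    [0, 0.1, 0.6, 0, 0],
    [0, 0.15, 0.8, 0, 0],
    [0, 0.15, 0.85, 0, 0],
    [0, 0.15, 0.85, 0, 0],
    [0, 0.15, 0.85, 0, 0],
    [0, 0.15, 0.85, 0, 0],
    [0, 0.15, 0.85, 0, 0],
    [0, 0.15, 0.85, 0, 0],
    [0, 0.15, 0.85, 0, 0],
    [0, 0.15, 0.85, 0, 0],
    [0, 0.15, 0.85, 0, 0]
  ]
}}

```text
time: 6.2
tool_pos: [0.5716, -0.118, 0.2511]
tool_rot: [-3.141, 0.001, -0.2]
contact_force: [0.9, 0.6, -3.9]
opening: 0.058
```

Call:
{"op": "step_arm", "data": {
  "series": [
    [0, 0.15, 0.8, 0, 0],
    [0, 0.15, 0.8, 0, 0],
    [0, 0.15, 0.6, 0, 0],
    [0, 0.1, 0.35, 0, 0],
    [0, 0, 0, 0, 0],
    [0, 0, 0, 0, 0]
  ]
}}

```text
time: 6.8
tool_pos: [0.5856, -0.0574, 0.2512]
tool_rot: [3.141, 0.0, -0.201]
contact_force: [0.3, -0.3, -4.2]
opening: 0.0581
```

```bash
python3 - <<'E'
from h import *
shot('side','3');shot('top','3')
s=sensors.observe();print(s['time'],s['contact_force'],s['opening'],s['tool_pos'],s['tool_rot'])
E
```

```text
6.9 [ 0.17087666  0.24654496 -3.70924633] 0.05828727865786235 [ 0.58553749 -0.05799399  0.25117325] [ 3.14116208e+00  1.55024147e-04 -2.02543492e-01]
```

View pics/side_3.png

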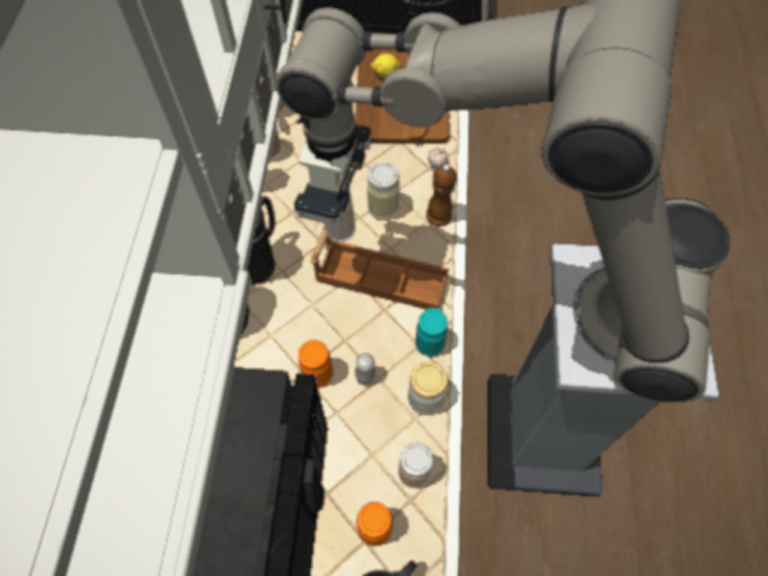

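The jar is over the bar cell. Lowering it, with the last part in small steps.

Call:
{"op": "step_arm", "data": {
  "series": [
    [0, -0.1, 0.02, -0.4, 0],
    [0, 0, 0, -0.7, 0],
    [0, 0, 0, -0.7, 0],
    [0, 0, 0, -0.7, 0],
    [0, 0, 0, -0.7, 0],
    [0, 0, 0, -0.6, 0],
    [0, 0, 0, -0.5, 0],
    [0, 0, 0, -0.4, 0],
    [0, 0, 0, -0.3, 0],
    [0, 0, 0, -0.15, 0],
    [0, 0, 0, 0, 0],
    [0, 0, 0, 0, 0]
  ]
}}

```text
time: 8.1
tool_pos: [0.5835, -0.0568, 0.123]
tool_rot: [3.141, -0.001, -0.202]
contact_force: [-0.3, -0.2, -2.3]
opening: 0.0579
```

```bash
python3 - <<'E'
from h import *
d=shot('side','4');i=d['pixels'][120:220,180:320];cv2.imwrite('pics/s4c.png',cv2.resize(i,(784,560),interpolation=cv2.INTER_CUBIC))
s=sensors.observe();print(s['time'],s['contact_force'],s['opening'],s['tool_pos'],s['tool_rot'])
E
```

```text
8.15 [ 0.10085428  0.37214377 -2.95771034] 0.05793972413314537 [ 0.58355427 -0.05677675  0.12311504] [ 3.14146894e+00 -1.22785776e-03 -2.01587536e-01]
```

View pics/s4c.png

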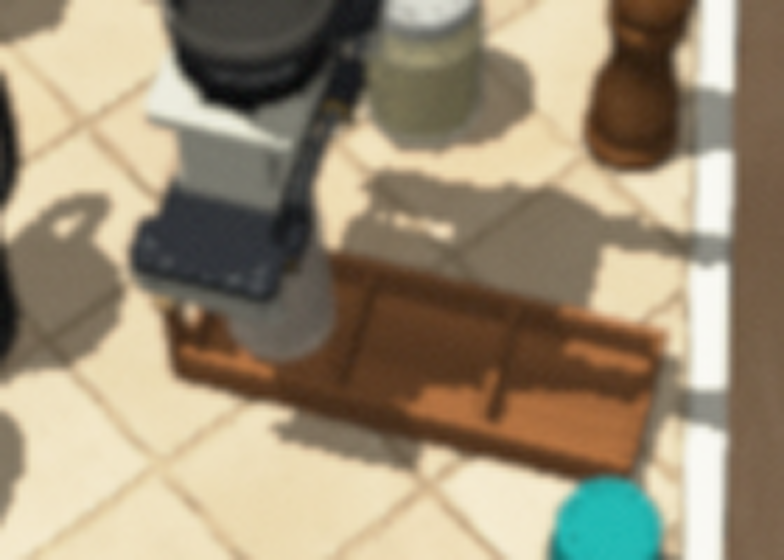

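The jar is inside the bar compartment, with its base about 11 mm above the floor.

Call:
{"op": "step_arm", "data": {
  "series": [
    [0, 0, 0, -0.1, 0],
    [0, 0, 0, -0.1, 0],
    [0, 0, 0, -0.06, 0],
    [0, 0, 0, -0.05, 0],
    [0, 0, 0, -0.04, 0],
    [0, 0, 0, -0.04, 0],
    [0, 0, 0, 0, 0],
    [0, 0, 0, 0, 0]
  ]
}}

```text
time: 8.95
tool_pos: [0.5832, -0.0567, 0.1128]
tool_rot: [3.141, -0.0, -0.202]
contact_force: [0.2, -0.4, -3.4]
opening: 0.0581
```

Call:
{"op": "step_arm", "data": {
  "series": [
    [0, 0, 0, -0.03, 0],
    [0, 0, 0, -0.03, 0],
    [0, 0, 0, 0, 0],
    [0, 0, 0, 0, 0]
  ]
}}

```text
time: 9.35
tool_pos: [0.5837, -0.0569, 0.1121]
tool_rot: [3.141, -0.002, -0.202]
contact_force: [0.1, -1.4, 4.5]
opening: 0.0583
```

The floor is touched: force went from -3.4 to +4.5 N. Releasing and rising.

Call:
{"op": "step_arm", "data": {
  "series": [
    [0.68, 0, 0, 0, 0],
    [0.7, 0, 0, 0, 0],
    [0.75, 0, 0, 0, 0],
    [0.85, 0, 0, 0, 0],
    [1, 0, 0, 0, 0],
    [1, 0, 0, 0, 0],
    [1, 0, 0, 0, 0]
  ]
}}

```text
time: 10.05
tool_pos: [0.5831, -0.0567, 0.1112]
tool_rot: [3.142, 0.0, -0.202]
contact_force: [-0.5, -0.9, 0.4]
opening: 0.0912
```

```bash
python3 - <<'E'
from cell import sensors
s=sensors.observe();print(s['time'],s['contact_force'],s['opening'],s['tool_pos'])
E
```

```text
10.05 [-0.48899773 -0.86447063  0.38081586] 0.09116178549865193 [ 0.58314424 -0.05670302  0.1112013 ]
```

Call:
{"op": "step_arm", "data": {
  "series": [
    [1, 0, 0, 0.3, 0],
    [1, 0, 0, 0.7, 0],
    [1, 0, 0, 0.9, 0],
    [1, 0, 0, 0.9, 0],
    [1, 0, 0, 0.9, 0],
    [1, 0, 0, 0.9, 0],
    [1, 0, 0, 0.9, 0],
    [1, 0, 0, 0, 0]
  ]
}}

```text
time: 10.85
tool_pos: [0.5846, -0.057, 0.2527]
tool_rot: [3.141, -0.007, -0.202]
contact_force: [0.1, -0.2, -0.9]
opening: 0.0919
```

Call:
{"op": "step_arm", "data": {
  "series": [
    [1, -0.4, 0.85, 0, 0],
    [1, -0.4, 0.95, 0, 0],
    [1, -0.4, 0.95, 0, 0],
    [1, -0.4, 0.95, 0, 0],
    [1, -0.4, 0.95, 0, 0],
    [1, -0.4, 0.95, 0, 0],
    [1, -0.4, 0.95, 0, 0],
    [1, -0.4, 0.95, 0, 0],
    [1, -0.4, 0.95, 0, 0],
    [1, -0.4, 0.95, 0, 0],
    [1, -0.4, 0.95, 0, 0],
    [1, -0.4, 0.95, 0, 0]
  ]
}}

```text
time: 12.05
tool_pos: [0.4623, 0.2266, 0.248]
tool_rot: [3.141, 0.001, -0.202]
contact_force: [-0.6, 0.2, -0.6]
opening: 0.0916
```

Call:
{"op": "step_arm", "data": {
  "series": [
    [1, -0.4, 0.95, 0, 0],
    [1, -0.4, 0.95, 0, 0],
    [1, -0.4, 0.95, 0, 0],
    [1, -0.4, 0.95, 0, 0],
    [1, -0.26, 0.9, 0, 0],
    [1, 0, 0, 0, 0],
    [1, 0, 0, 0, 0]
  ]
}}

```text
time: 12.75
tool_pos: [0.4163, 0.3431, 0.2481]
tool_rot: [3.14, 0.001, -0.2]
contact_force: [-0.4, -0.3, -0.3]
opening: 0.0914
```

```bash
python3 - <<'E'
from h import *
shot('side','5');shot('top','5')
s=sensors.observe();print(s['time'],s['qpos'].round(2),s['tool_pos'],s['tool_rot'])
P=pts(dict(np.load('top_5.npz')))
w=P[(P[...,2]>.128)&(P[...,2]<.15)&(P[...,0]>.53)&(P[...,0]<.64)&(abs(P[...,1]+.057)<.05)]
print(len(w),cv2.minEnclosingCircle(w[:,:2].astype(np.float32)),np.median(w[:,2]))
E
```

```text
12.85 [ 0.55  0.37  1.48 -0.    1.3   2.32] [0.41680644 0.34241823 0.24836725] [ 3.14064626e+00  3.57200623e-04 -2.02212535e-01]
322 ((0.5857905745506287, -0.057231683284044266), 0.027439996600151062) 0.1443581901332599
```

View pics/side_5.png

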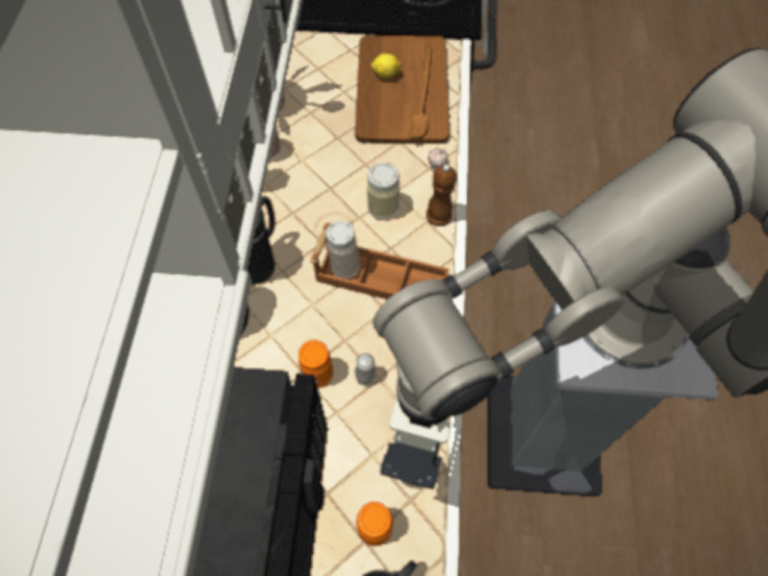

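View pics/top_5.png

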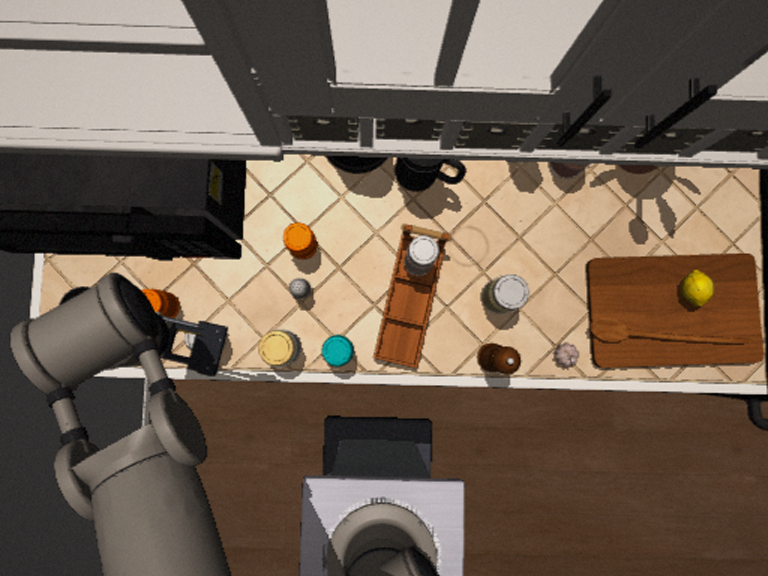

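The tall jar stands in the bar cell at (422,250) in the top view, top at about 145 mm as expected. The gripper is over the short jar, 5.5 mm short in y. Correcting, then descending.

Call:
{"op": "step_arm", "data": {
  "series": [
    [1, 0, 0.22, -0.4, 0],
    [1, 0, 0, -0.8, 0],
    [1, 0, 0, -0.8, 0],
    [1, 0, 0, -0.8, 0],
    [1, 0, 0, -0.8, 0],
    [1, 0, 0, -0.8, 0],
    [1, 0, 0, -0.8, 0],
    [1, 0, 0, -0.7, 0],
    [1, 0, 0, -0.6, 0],
    [1, 0, 0, -0.5, 0],
    [1, 0, 0, 0, 0],
    [1, 0, 0, 0, 0]
  ]
}}

```text
time: 14.05
tool_pos: [0.4168, 0.3487, 0.0737]
tool_rot: [3.141, 0.0, -0.202]
contact_force: [0.3, 0.7, -0.6]
opening: 0.0923
```

Call:
{"op": "step_arm", "data": {
  "series": [
    [0.7, 0, 0, 0, 0],
    [0.7, 0, 0, 0, 0],
    [0.5, 0, 0, 0, 0],
    [0.4, 0, 0, 0, 0],
    [0.3, 0, 0, 0, 0],
    [0, 0, 0, 0, 0],
    [0, 0, 0, 0, 0],
    [0, 0, 0, 0, 0],
    [0, 0, 0, 0, 0],
    [0, 0, 0, 0, 0]
  ]
}}

```text
time: 15.05
tool_pos: [0.4167, 0.3487, 0.0739]
tool_rot: [3.142, -0.0, -0.202]
contact_force: [-1.6, -2.7, 4.8]
opening: 0.0579
```

Call:
{"op": "step_arm", "data": {
  "series": [
    [0, 0, 0, 0.2, 0],
    [0, 0, 0, 0.5, 0],
    [0, 0, 0, 0.8, 0],
    [0, 0, 0, 0.8, 0],
    [0, 0, 0, 0.8, 0],
    [0, 0, 0, 0.8, 0],
    [0, 0, 0, 0.8, 0],
    [0, 0, 0, 0.8, 0],
    [0, 0, 0, 0.6, 0],
    [0, 0, 0, 0.3, 0],
    [0, 0, 0, 0, 0]
  ]
}}

```text
time: 16.15
tool_pos: [0.4169, 0.349, 0.2349]
tool_rot: [-3.14, -0.001, -0.202]
contact_force: [0.7, 0.5, -3.4]
opening: 0.058
```

Call:
{"op": "step_arm", "data": {
  "series": [
    [0, 0.1, -0.3, 0, 0],
    [0, 0.15, -0.6, 0, 0],
    [0, 0.2, -0.8, 0, 0],
    [0, 0.2, -0.9, 0, 0],
    [0, 0.2, -0.9, 0, 0],
    [0, 0.2, -0.9, 0, 0],
    [0, 0.2, -0.9, 0, 0],
    [0, 0.2, -0.9, 0, 0],
    [0, 0.2, -0.9, 0, 0],
    [0, 0.2, -0.9, 0, 0],
    [0, 0.2, -0.9, 0, 0],
    [0, 0.2, -0.9, 0, 0]
  ]
}}

```text
time: 17.35
tool_pos: [0.4724, 0.1016, 0.233]
tool_rot: [3.141, 0.002, -0.202]
contact_force: [1.0, 0.0, -3.3]
opening: 0.0583
```

Call:
{"op": "step_arm", "data": {
  "series": [
    [0, 0.2, -0.9, 0, 0],
    [0, 0.2, -0.9, 0, 0],
    [0, 0.2, -0.9, 0, 0],
    [0, 0.2, -0.9, 0, 0],
    [0, 0.1, -0.7, 0, 0],
    [0, 0.1, -0.4, 0, 0],
    [0, 0, -0.2, 0, 0],
    [0, 0, 0, 0, 0],
    [0, 0, 0, 0, 0]
  ]
}}

```text
time: 18.25
tool_pos: [0.4976, -0.0183, 0.2336]
tool_rot: [-3.141, 0.001, -0.201]
contact_force: [0.5, -0.3, -2.4]
opening: 0.0579
```

```bash
python3 - <<'E'
from h import *
d=shot('side','6');i=d['pixels'][100:220,180:320];cv2.imwrite('pics/s6c.png',cv2.resize(i,(700,600),interpolation=cv2.INTER_CUBIC))
s=sensors.observe();print(s['time'],s['contact_force'],s['opening'],s['tool_pos'],s['tool_rot'])
E
```

```text
18.3 [-0.0569872   0.37685597 -3.0711198 ] 0.058310864751421526 [ 0.49769765 -0.01808539  0.23368888] [-3.14141808e+00  3.05022301e-04 -2.00909161e-01]
```

View pics/s6c.png

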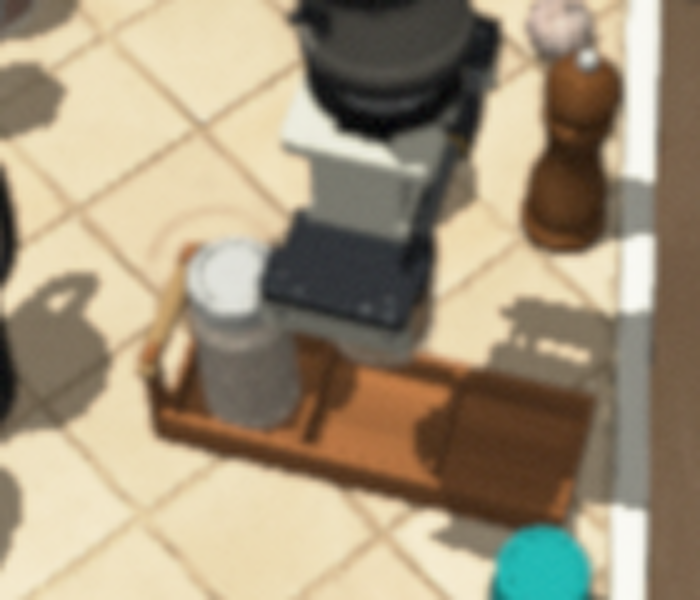

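The short jar is held, 22 mm short in y. Moving in place, then lowering.

Call:
{"op": "step_arm", "data": {
  "series": [
    [0, 0.1, -0.4, 0, 0],
    [0, 0.1, -0.5, 0, 0],
    [0, 0, 0, 0, 0],
    [0, 0, 0, 0, 0]
  ]
}}

```text
time: 18.7
tool_pos: [0.503, -0.0417, 0.2336]
tool_rot: [-3.142, 0.0, -0.203]
contact_force: [-0.3, 0.5, -4.6]
opening: 0.0583
```

Call:
{"op": "step_arm", "data": {
  "series": [
    [0, 0, 0, -0.4, 0],
    [0, 0, 0, -0.7, 0],
    [0, 0, 0, -0.7, 0],
    [0, 0, 0, -0.7, 0],
    [0, 0, 0, -0.7, 0],
    [0, 0, 0, -0.7, 0],
    [0, 0, 0, -0.5, 0],
    [0, 0, 0, -0.4, 0],
    [0, 0, 0, -0.2, 0],
    [0, 0, 0, 0, 0],
    [0, 0, 0, 0, 0]
  ]
}}

```text
time: 19.8
tool_pos: [0.5032, -0.0412, 0.1091]
tool_rot: [3.142, -0.001, -0.202]
contact_force: [0.5, -0.2, -4.0]
opening: 0.058
```

```bash
python3 - <<'E'
from h import *
d=shot('side','7');i=d['pixels'][100:220,180:320];cv2.imwrite('pics/s7c.png',cv2.resize(i,(700,600),interpolation=cv2.INTER_CUBIC))
s=sensors.observe();print(s['time'],s['contact_force'],s['opening'],s['tool_pos'],s['tool_rot'])
E
```

```text
19.85 [-0.68552788 -0.3368419  -3.30738427] 0.05803559672962117 [ 0.50335247 -0.04127939  0.10929638] [ 3.14147344e+00 -1.22653899e-03 -2.01552185e-01]
```

View pics/s7c.png

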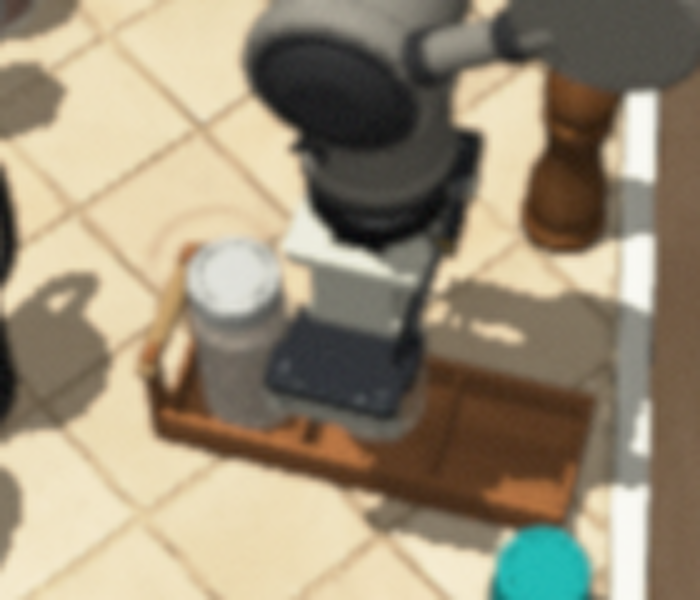

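The jar is entering the middle cell between the dividers. About 27 mm remains.

Call:
{"op": "step_arm", "data": {
  "series": [
    [0, 0, 0, -0.3, 0],
    [0, 0, 0, -0.3, 0],
    [0, 0, 0, -0.2, 0],
    [0, 0, 0, -0.1, 0],
    [0, 0, 0, -0.06, 0],
    [0, 0, 0, -0.05, 0],
    [0, 0, 0, 0, 0],
    [0, 0, 0, 0, 0]
  ]
}}

```text
time: 20.65
tool_pos: [0.503, -0.0412, 0.0836]
tool_rot: [3.141, -0.0, -0.202]
contact_force: [-0.4, -1.0, -2.6]
opening: 0.0583
```

Call:
{"op": "step_arm", "data": {
  "series": [
    [0, 0, 0, -0.03, 0],
    [0, 0, 0, -0.03, 0],
    [0, 0, 0, 0, 0],
    [0, 0, 0, 0, 0]
  ]
}}

```text
time: 21.05
tool_pos: [0.503, -0.0412, 0.082]
tool_rot: [3.141, -0.0, -0.202]
contact_force: [0.1, -0.1, -3.9]
opening: 0.058
```

Call:
{"op": "step_arm", "data": {
  "series": [
    [0, 0, 0, -0.03, 0],
    [0, 0, 0, 0, 0],
    [0, 0, 0, 0, 0]
  ]
}}

```text
time: 21.35
tool_pos: [0.5033, -0.0413, 0.0819]
tool_rot: [3.141, -0.001, -0.202]
contact_force: [-0.9, 0.6, 6.2]
opening: 0.0582
```

Touchdown. Releasing, rising, and going to the shaker while turning to yaw +0.2 to keep away from the microwave.

Call:
{"op": "step_arm", "data": {
  "series": [
    [0.68, 0, 0, 0, 0],
    [0.7, 0, 0, 0, 0],
    [0.75, 0, 0, 0, 0],
    [0.85, 0, 0, 0, 0],
    [1, 0, 0, 0, 0],
    [1, 0, 0, 0, 0],
    [1, 0, 0, 0, 0]
  ]
}}

```text
time: 22.05
tool_pos: [0.5029, -0.0412, 0.0812]
tool_rot: [3.141, 0.0, -0.202]
contact_force: [-0.2, 0.6, -0.6]
opening: 0.0913
```

Call:
{"op": "step_arm", "data": {
  "series": [
    [1, 0, 0, 0.3, 0],
    [1, 0, 0, 0.7, 0],
    [1, 0, 0, 0.8, 0],
    [1, 0, 0, 0.8, 0],
    [1, 0, 0, 0.8, 0],
    [1, 0, 0, 0.8, 0],
    [1, 0, 0, 0.8, 0],
    [1, 0, 0, 0.7, 0],
    [1, 0, 0, 0.4, 0],
    [1, 0, 0, 0.2, 0],
    [1, 0, 0, 0, 0]
  ]
}}

```text
time: 23.15
tool_pos: [0.503, -0.0412, 0.2391]
tool_rot: [3.141, -0.001, -0.202]
contact_force: [-0.1, -0.1, -0.9]
opening: 0.0918
```

Call:
{"op": "step_arm", "data": {
  "series": [
    [1, 0.05, 0.5, 0, 0.4],
    [1, 0.05, 0.8, 0, 0.5],
    [1, 0.06, 0.9, 0, 0.5],
    [1, 0.06, 0.9, 0, 0.5],
    [1, 0.06, 0.9, 0, 0.5],
    [1, 0.06, 0.9, 0, 0.5],
    [1, 0.06, 0.9, 0, 0.5],
    [1, 0.06, 0.9, 0, 0.5],
    [1, 0.06, 0.9, 0, 0.5],
    [1, 0.06, 0.8, 0, 0.6],
    [1, 0, 0.26, 0, 0],
    [1, 0, 0, 0, 0]
  ]
}}

```text
time: 24.35
tool_pos: [0.5168, 0.1763, 0.2379]
tool_rot: [3.142, 0.002, 0.2]
contact_force: [-0.1, -0.4, 0.6]
opening: 0.0914
```

```bash
python3 - <<'E'
from h import *
d=shot('side','8');shot('top','8')
s=sensors.observe();print(s['time'],s['contact_force'],s['opening'],s['tool_pos'],s['tool_rot'])
for n in('side','top'):
    P=pts(dict(np.load(n+'_8.npz')))
    for c,z in(((.583,-.057),.146),((.503,-.041),.113)):
        w=P[(abs(P[...,2]-z)<.008)&(np.hypot(P[...,0]-c[0],P[...,1]-c[1])<.045)]
        if len(w)>5:print(n,len(w),cv2.minEnclosingCircle(w[:,:2].astype(np.float32)),np.median(w[:,2]))
E
```

```text
24.45 [ 0.07100621 -0.56134943  0.17674343] 0.09189012749968085 [0.5171321  0.17491859 0.2382877 ] [3.14114664e+00 1.02666345e-03 1.98064740e-01]
top 318 ((0.5858696103096008, -0.05725570768117905), 0.027531906962394714) 0.144331011332811
top 303 ((0.5032275319099426, -0.04166828468441963), 0.02709444984793663) 0.11173834047822706
```

View pics/side_8.png

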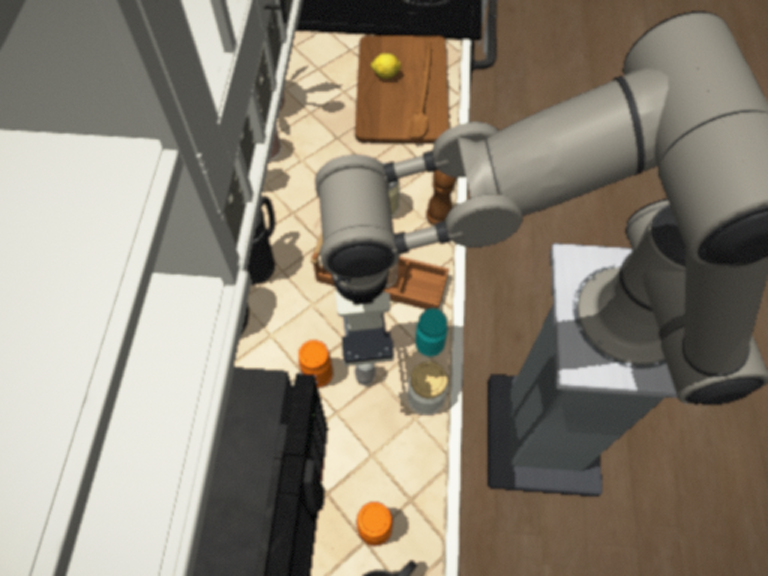

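View pics/top_8.png

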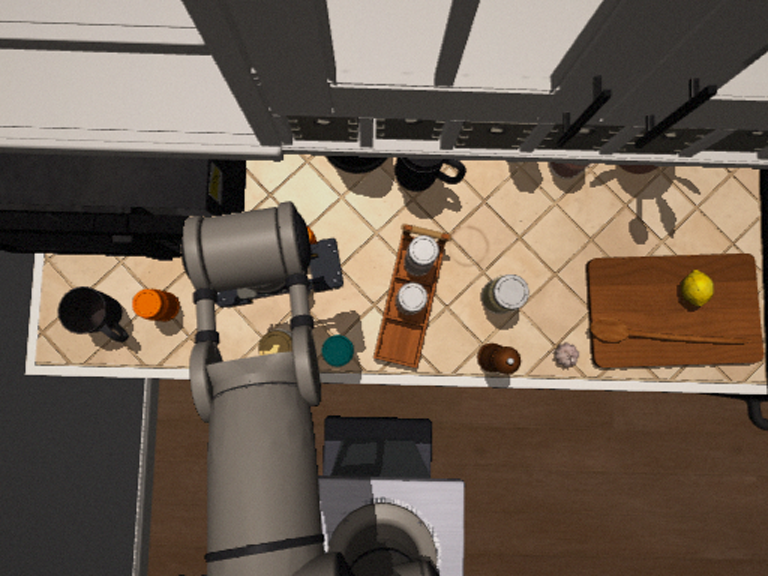

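Both jars stand centred in their cells, tops at about 144 and 112 mm. The wrist looks near the microwave in the top view, so I'll check clearance before descending.

```bash
python3 - <<'E'
from h import *
A=[];W=[]
for n in('side','top'):
    P0=pts(dict(np.load(n+'_0.npz')));P=pts(dict(np.load(n+'_8.npz')))
    m=P0[(P0[...,0]>.5)&(P0[...,0]<.66)&(P0[...,1]>.2)&(P0[...,1]<.5)&(P0[...,2]>.12)&(P0[...,2]<.6)]
    A.append(m)
    w=P[(np.hypot(P[...,0]-.517,P[...,1]-.175)<.18)&(P[...,2]>.2)&(P0[...,2]<.15)]
    W.append(w)
A=np.vstack(A);W=np.vstack(W)
print('micro',np.percentile(A,[0.5,50,99.5],axis=0).round(3).tolist())
for a,b in((.2,.26),(.26,.3),(.3,.35),(.35,.4),(.4,.45),(.45,.5),(.5,.6)):
    w=W[(W[:,2]>=a)&(W[:,2]<b)]
    if len(w):print(a,b,len(w),w.min(0).round(3),w.max(0).round(3))
E
```

```text
micro [[0.561, 0.289, 0.127], [0.606, 0.402, 0.311], [0.659, 0.499, 0.317]]
0.26 0.3 58 [0.464 0.085 0.285] [0.534 0.268 0.298]
0.3 0.35 1759 [0.462 0.077 0.3  ] [0.569 0.276 0.349]
0.35 0.4 769 [0.472 0.151 0.35 ] [0.552 0.232 0.4  ]
0.4 0.45 371 [0.477 0.148 0.4  ] [0.553 0.217 0.45 ]
0.45 0.5 114 [0.476 0.151 0.45 ] [0.541 0.234 0.5  ]
0.5 0.6 10232 [0.339 0.085 0.501] [0.571 0.249 0.6  ]
```

Clear: gripper y is at most 0.276 at x about 0.535, and the wrist is above 0.5 now. Descending on the shaker.

Call:
{"op": "step_arm", "data": {
  "series": [
    [1, 0, 0, -0.4, 0],
    [1, 0, 0, -0.8, 0],
    [1, 0, 0, -0.8, 0],
    [1, 0, 0, -0.8, 0],
    [1, 0, 0, -0.8, 0],
    [1, 0, 0, -0.8, 0],
    [1, 0, 0, -0.8, 0],
    [1, 0, 0, -0.8, 0],
    [1, 0, 0, -0.7, 0],
    [1, 0, 0, -0.5, 0],
    [1, 0, 0, -0.3, 0],
    [1, 0, 0, 0, 0]
  ]
}}

```text
time: 25.65
tool_pos: [0.5169, 0.1748, 0.0503]
tool_rot: [3.141, 0.002, 0.198]
contact_force: [0.6, -0.7, -0.3]
opening: 0.0918
```

Call:
{"op": "step_arm", "data": {
  "series": [
    [0.7, 0, 0, 0, 0],
    [0.6, 0, 0, 0, 0],
    [0.5, 0, 0, 0, 0],
    [0.4, 0, 0, 0, 0],
    [0.3, 0, 0, 0, 0],
    [0, 0, 0, 0, 0],
    [0, 0, 0, 0, 0],
    [0, 0, 0, 0, 0],
    [0, 0, 0, 0, 0],
    [0, 0, 0, 0, 0]
  ],
  "squeeze": 20
}}

```text
time: 26.65
tool_pos: [0.5175, 0.1753, 0.0513]
tool_rot: [3.141, -0.0, 0.198]
contact_force: [-0.6, -0.7, -0.9]
opening: 0.0392
```

Call:
{"op": "step_arm", "data": {
  "series": [
    [0, 0, 0, 0, 0],
    [0, 0, 0, 0, 0],
    [0, 0, 0, 0, 0]
  ]
}}

```text
time: 26.95
tool_pos: [0.5175, 0.1753, 0.0512]
tool_rot: [3.141, -0.0, 0.198]
contact_force: [-0.0, 0.3, -0.2]
opening: 0.0393
```

```bash
python3 - <<'E'
from h import *
d=shot('side','9');i=d['pixels'][180:300,190:330];cv2.imwrite('pics/s9c.png',cv2.resize(i,(700,600),interpolation=cv2.INTER_CUBIC))
E
```

```text
(no output)
```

View pics/s9c.png

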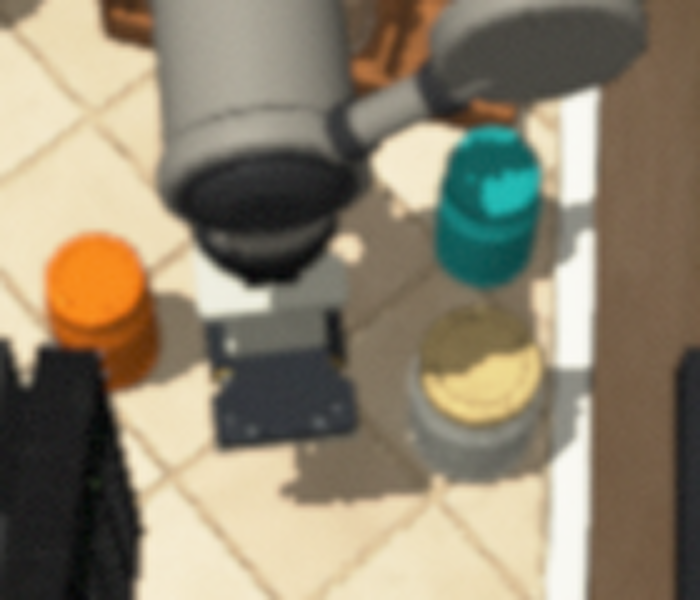

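Call:
{"op": "step_arm", "data": {
  "series": [
    [0, 0, 0, 0.2, 0],
    [0, 0, 0, 0.4, 0],
    [0, 0, 0, 0.7, 0],
    [0, 0, 0, 0.8, 0],
    [0, 0, 0, 0.8, 0],
    [0, 0, 0, 0.8, 0],
    [0, 0, 0, 0.8, 0],
    [0, 0, 0, 0.8, 0],
    [0, 0, 0, 0.6, 0],
    [0, 0, 0, 0.3, 0],
    [0, 0, 0, 0, 0],
    [0, 0, 0, 0, 0]
  ]
}}

```text
time: 28.2
tool_pos: [0.517, 0.1752, 0.2058]
tool_rot: [3.142, 0.001, 0.198]
contact_force: [-0.1, -0.4, -1.5]
opening: 0.0386
```

```bash
python3 - <<'E'
from h import *
d=shot('side','10');i=d['pixels'][180:300,190:330];cv2.imwrite('pics/s10c.png',cv2.resize(i,(700,600),interpolation=cv2.INTER_CUBIC))
s=sensors.observe();print(s['opening'],s['contact_force'],s['tool_pos'])
P=pts(d);w=P[(abs(P[...,0]-.517)<.04)&(abs(P[...,1]-.175)<.05)&(P[...,2]>.10)&(P[...,2]<.19)];print(len(w),w.min(0),w.max(0))
E
```

```text
0.03911708250085241 [ 0.61110966  0.08043545 -0.38128306] [0.51692185 0.17518454 0.20546109]Traceback (most recent call last):
  File "<stdin>", line 4, in <module>
    return umr_minimum(a, axis, None, out, keepdims, initial, where)
ValueError: zero-size array to reduction operation minimum which has no identity
```

View pics/s10c.png

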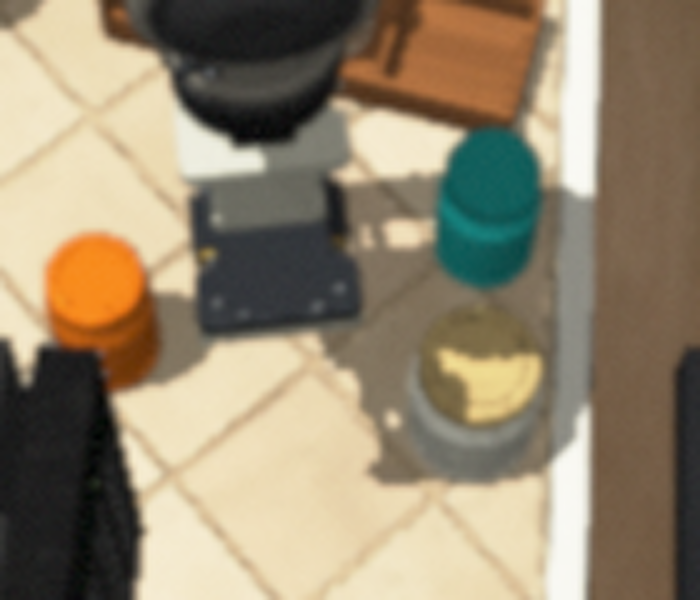

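The shaker is no longer on the worktop and the opening holds at 39 mm, so it is held. Carrying it to the open cell.

Call:
{"op": "step_arm", "data": {
  "series": [
    [0, -0.2, -0.4, 0, -0.3],
    [0, -0.35, -0.7, 0, -0.5],
    [0, -0.4, -0.85, 0, -0.5],
    [0, -0.4, -0.85, 0, -0.5],
    [0, -0.4, -0.85, 0, -0.5],
    [0, -0.4, -0.85, 0, -0.5],
    [0, -0.4, -0.85, 0, -0.5],
    [0, -0.4, -0.85, 0, -0.5],
    [0, -0.4, -0.8, 0, -0.5],
    [0, -0.3, -0.6, 0, -0.5],
    [0, -0.13, -0.37, 0, -0.2],
    [0, 0, 0, 0, 0]
  ]
}}

```text
time: 29.45
tool_pos: [0.4223, -0.0249, 0.206]
tool_rot: [3.141, 0.001, -0.204]
contact_force: [-0.0, -0.4, -0.2]
opening: 0.0385
```

Call:
{"op": "step_arm", "data": {
  "series": [
    [0, 0, 0, 0, 0],
    [0, 0, 0, 0, 0]
  ]
}}

```text
time: 29.65
tool_pos: [0.4231, -0.0235, 0.2062]
tool_rot: [-3.141, 0.0, -0.201]
contact_force: [0.1, 0.1, 0.0]
opening: 0.0391
```

```bash
python3 - <<'E'
from h import *
d=shot('side','11');i=d['pixels'][120:240,190:330];cv2.imwrite('pics/s11c.png',cv2.resize(i,(700,600),interpolation=cv2.INTER_CUBIC))
s=sensors.observe();print(s['time'],s['opening'],s['contact_force'],s['tool_pos'],s['tool_rot'])
E
```

```text
29.7 0.038525104026561105 [ 0.00443414 -0.5463371  -0.509728  ] [ 0.42311689 -0.02344275  0.20613378] [-3.14153469e+00  1.25068123e-04 -2.00480246e-01]
```

View pics/s11c.png

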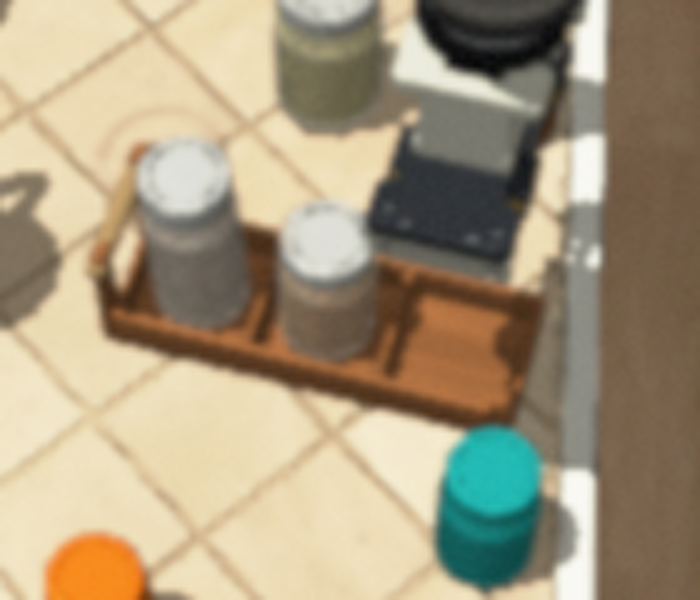

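Straight down at this yaw, the gripper body would pass about 3 mm above the teal jar. Turning to yaw -0.5 clears both the teal jar and the short jar by about 10 mm sideways.

Call:
{"op": "step_arm", "data": {
  "series": [
    [0, 0, 0, 0, -0.5],
    [0, 0, 0, 0, -0.6],
    [0, 0, 0, 0, -0.6],
    [0, 0, 0, 0, -0.6],
    [0, 0, 0, 0, -0.6],
    [0, 0, 0, 0, -0.5],
    [0, 0, 0, 0, -0.35],
    [0, 0, 0, 0, 0],
    [0, 0, 0, 0, 0]
  ]
}}

```text
time: 30.6
tool_pos: [0.423, -0.0237, 0.2062]
tool_rot: [3.141, 0.0, -0.5]
contact_force: [-0.9, 0.8, -0.3]
opening: 0.0384
```

Call:
{"op": "step_arm", "data": {
  "series": [
    [0, 0, 0, -0.4, 0],
    [0, 0, 0, -0.6, 0],
    [0, 0, 0, -0.6, 0],
    [0, 0, 0, -0.6, 0],
    [0, 0, 0, -0.6, 0],
    [0, 0, 0, -0.6, 0],
    [0, 0, 0, -0.5, 0],
    [0, 0, 0, -0.3, 0],
    [0, 0, 0, 0, 0],
    [0, 0, 0, 0, 0]
  ]
}}

```text
time: 31.6
tool_pos: [0.423, -0.024, 0.1013]
tool_rot: [3.142, -0.0, -0.501]
contact_force: [-0.4, 0.8, -1.0]
opening: 0.0388
```

```bash
python3 - <<'E'
from h import *
d=shot('side','12');i=d['pixels'][120:240,190:330];cv2.imwrite('pics/s12c.png',cv2.resize(i,(700,600),interpolation=cv2.INTER_CUBIC))
s=sensors.observe();print(s['time'],s['opening'],s['contact_force'],s['tool_pos'],s['tool_rot'])
E
```

```text
31.65 0.039181938787573284 [ 0.38153915 -0.47315476  0.08510728] [ 0.42323692 -0.0240262   0.10157738] [-3.14147063e+00 -7.25084444e-04 -5.01485931e-01]
```

View pics/s12c.png

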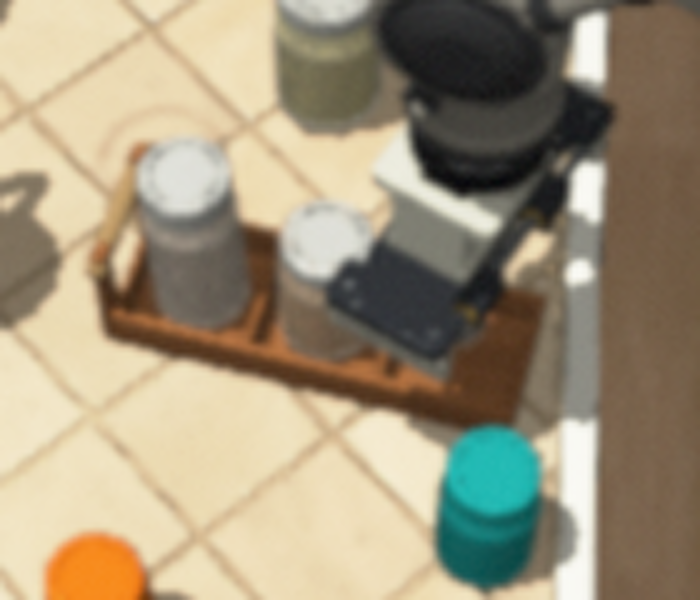

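Call:
{"op": "step_arm", "data": {
  "series": [
    [0, 0, 0, -0.3, 0],
    [0, 0, 0, -0.4, 0],
    [0, 0, 0, -0.4, 0],
    [0, 0, 0, -0.2, 0],
    [0, 0, 0, -0.1, 0],
    [0, 0, 0, -0.05, 0],
    [0, 0, 0, 0, 0],
    [0, 0, 0, 0, 0]
  ]
}}

```text
time: 32.45
tool_pos: [0.4231, -0.024, 0.0652]
tool_rot: [-3.142, -0.0, -0.502]
contact_force: [0.1, 0.2, -0.9]
opening: 0.0389
```

Call:
{"op": "step_arm", "data": {
  "series": [
    [0, 0, 0, -0.05, 0],
    [0, 0, 0, -0.05, 0],
    [0, 0, 0, -0.04, 0],
    [0, 0, 0, -0.03, 0],
    [0, 0, 0, 0, 0],
    [0, 0, 0, 0, 0]
  ]
}}

```text
time: 33.05
tool_pos: [0.4229, -0.024, 0.0607]
tool_rot: [3.141, 0.0, -0.502]
contact_force: [0.3, -0.6, 0.3]
opening: 0.0386
```

Call:
{"op": "step_arm", "data": {
  "series": [
    [0, 0, 0, -0.03, 0],
    [0, 0, 0, -0.03, 0],
    [0, 0, 0, 0, 0],
    [0, 0, 0, 0, 0]
  ]
}}

```text
time: 33.45
tool_pos: [0.4229, -0.024, 0.0592]
tool_rot: [3.142, 0.0, -0.502]
contact_force: [0.2, -0.7, -0.6]
opening: 0.0388
```

Call:
{"op": "step_arm", "data": {
  "series": [
    [0, 0, 0, -0.03, 0],
    [0, 0, 0, -0.02, 0],
    [0, 0, 0, 0, 0],
    [0, 0, 0, 0, 0]
  ]
}}

```text
time: 33.85
tool_pos: [0.4234, -0.0242, 0.059]
tool_rot: [-3.141, -0.002, -0.501]
contact_force: [-1.2, 0.0, 12.9]
opening: 0.0391
```

Contact. Easing up slightly, releasing and rising.

Call:
{"op": "step_arm", "data": {
  "series": [
    [0, 0, 0, 0.03, 0],
    [0, 0, 0, 0, 0],
    [0.5, 0, 0, 0, 0],
    [0.55, 0, 0, 0, 0],
    [0.65, 0, 0, 0, 0],
    [0.75, 0, 0, 0, 0],
    [0.8, 0, 0, 0, 0],
    [0.8, 0, 0, 0, 0],
    [0.8, 0, 0, 0, 0]
  ]
}}

```text
time: 34.75
tool_pos: [0.4229, -0.0239, 0.0587]
tool_rot: [3.141, 0.0, -0.502]
contact_force: [0.5, -0.4, 1.0]
opening: 0.0731
```

Call:
{"op": "step_arm", "data": {
  "series": [
    [0.8, 0, 0, 0.3, 0],
    [0.8, 0, 0, 0.6, 0],
    [0.8, 0, 0, 0.8, 0],
    [0.8, 0, 0, 0.8, 0],
    [0.8, 0, 0, 0.8, 0],
    [0.8, 0, 0, 0.8, 0],
    [0.8, 0, 0, 0.8, 0],
    [0.8, 0, 0, 0.8, 0],
    [0.8, 0, 0, 0.8, 0],
    [0.8, 0, 0, 0.5, 0],
    [0.8, 0, 0, 0, 0]
  ]
}}

```text
time: 35.85
tool_pos: [0.4237, -0.0241, 0.2357]
tool_rot: [-3.141, -0.004, -0.502]
contact_force: [-1.0, 1.0, -0.3]
opening: 0.0736
```

Call:
{"op": "step_arm", "data": {
  "series": [
    [1, -0.3, -0.9, 0, 0],
    [1, -0.3, -0.9, 0, 0],
    [1, -0.3, -0.9, 0, 0],
    [1, -0.3, -0.9, 0, 0],
    [1, -0.3, -0.9, 0, 0],
    [1, -0.3, -0.9, 0, 0],
    [1, -0.2, -0.9, 0, 0],
    [1, 0, -0.9, 0, 0],
    [1, 0, -0.9, 0, 0],
    [1, 0, -0.9, 0, 0],
    [1, 0, -0.8, 0, 0],
    [1, 0, 0, 0, 0]
  ]
}}

```text
time: 37.05
tool_pos: [0.3725, -0.2706, 0.2329]
tool_rot: [3.141, 0.001, -0.504]
contact_force: [0.3, 0.9, -0.4]
opening: 0.0921
```

```bash
python3 - <<'E'
from h import *
d=shot('side','13');i=d['pixels'][100:240,190:330];cv2.imwrite('pics/s13c.png',cv2.resize(i,(600,600),interpolation=cv2.INTER_CUBIC));shot('top','13')
s=sensors.observe();print(s['time'],s['opening'],s['contact_force'],s['tool_pos'],s['tool_rot'])
for n in('side','top'):
    P=pts(dict(np.load(n+'_13.npz')))
    for nm,c,z in(('tall',(.583,-.057),.146),('short',(.503,-.041),.113),('shaker',(.423,-.024),.094),('A',(.518,-.2215),.118),('B',(.403,.2075),.105),('teal',(.4005,.095),.105),('mill',(.393,-.207),.168)):
        w=P[(abs(P[...,2]-z)<.008)&(np.hypot(P[...,0]-c[0],P[...,1]-c[1])<.045)]
        if len(w)>5:print(n,nm,len(w),cv2.minEnclosingCircle(w[:,:2].astype(np.float32)),np.median(w[:,2]))
E
```

```text
37.15 0.09177777689821197 [-0.99936696  0.76961847 -0.30817363] [ 0.37246766 -0.268453    0.23302588] [-3.14089049e+00  1.75413337e-03 -5.02440286e-01]
side tall 256 ((0.5857378244400024, -0.05628231540322304), 0.02824971452355385) 0.14498891345328146
side short 251 ((0.5023338794708252, -0.03998742997646332), 0.02771133743226528) 0.11246648388178726
side shaker 92 ((0.4239439368247986, -0.022554803639650345), 0.01692361570894718) 0.09409709387093712
side A 298 ((0.5175579786300659, -0.22173355519771576), 0.03477844223380089) 0.11764436003579015
side B 471 ((0.40321651101112366, 0.20785221457481384), 0.03325282409787178) 0.10456921389806006
side teal 296 ((0.4003339111804962, 0.09619208425283432), 0.027957448735833168) 0.10432275570580785
side mill 22 ((0.39340782165527344, -0.2076236754655838), 0.012643230147659779) 0.16797350340549833
top tall 315 ((0.5858942270278931, -0.057243041694164276), 0.027270745486021042) 0.1445794004514318
top short 301 ((0.5031759738922119, -0.04160589724779129), 0.027184853330254555) 0.11142277671689871
top shaker 111 ((0.4233759343624115, -0.024591559544205666), 0.01668912172317505) 0.09369902890537851
top A 441 ((0.5167739987373352, -0.22342564165592194), 0.03330671042203903) 0.11684534315674133
top B 439 ((0.4031389355659485, 0.20679640769958496), 0.03255254775285721) 0.1033329950685351
top teal 304 ((0.4007505178451538, 0.09516896307468414), 0.02684813365340233) 0.10375989879744241
top mill 10 ((0.39683425426483154, -0.2081369161605835), 0.007354711182415485) 0.16417834863976288
```

View pics/s13c.png

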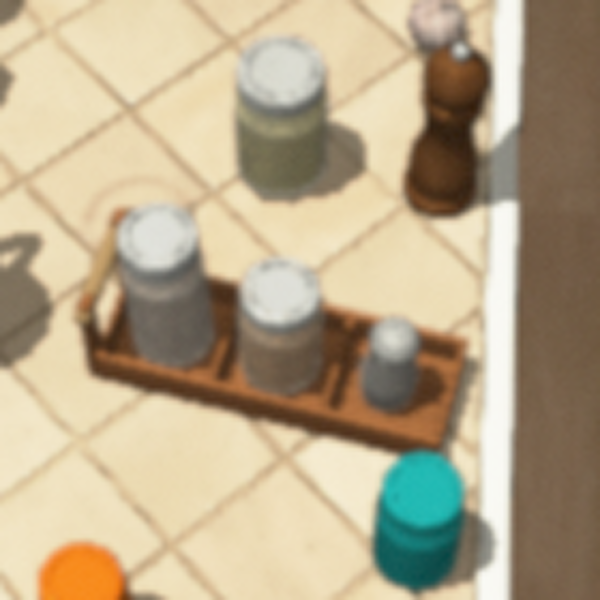

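View pics/top_13.png

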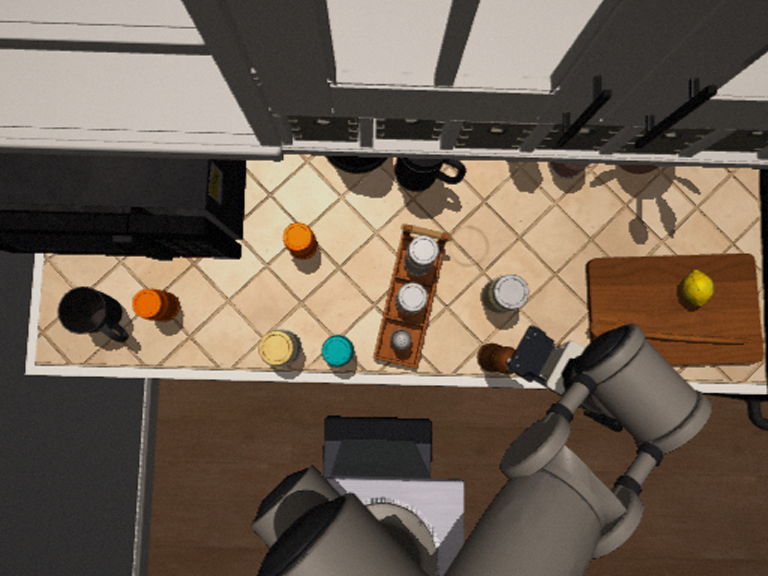

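All three stand upright in their cells, and the stout jars, mill and teal jar are where they were. The gripper is in free air.

```bash
python3 -c "
from cell import hand_in
print(hand_in())"
```

```text
the job is handed in; nothing more can be done
None
```

The caddy is filled as asked and the job is handed in, at about 37 s on the robot clock. The tall slim jar stands next to the bar, the short slim jar is in the middle, and the shaker is at the other end. I placed them in that order.

**Placement:** the last pictures from both cameras show all three upright in their own compartments. Tops measured about 145, 112 and 94 mm above the worktop; 146, 113 and 98 mm were expected. The shaker's lower reading is probably the median over its dome. Positions were within about 3 mm of the compartment centres.

**Left alone:** both stout jars, the pepper mill and the turquoise look-alike measured within about 3 mm of where they started, roughly the camera accuracy. The orange look-alikes and the garlic I only checked by eye.

**Things to note:**
- The shaker touched down at about 13 N on the wrist, firmer than the two jars at about 5–6 N, and I eased off before releasing it.
- The gripper closed to 39 mm on the 44 mm shaker, about 5 mm tighter than its given width. It held without slipping.
- At hand-in the gripper hung in free air at about 0.23 m, touching nothing.

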